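# Shut one drawer to free the next in a studio fixings chest

### The job

The fixings chest has an interlock that lets only one of its three drawers out at a time, and the orange-fronted drawer has been left open. Push the orange drawer fully home, then pull the blue-fronted drawer at least 80 mm open and leave it standing open.

Things in the scene. Friction and masses are not known exactly. Their poses are not given: they have to be found in the camera images.
- orange_handle (a point): centre of the orange drawer's handle: level orange bar, 10 mm thick, 80 mm long, a post at each end; bar axis 45 mm in front of the front panel (40 mm gap behind it, open above and below), 30 mm below the chest's top, 105 mm above the table. Moves with the drawer. Axes: x level into the chest (the way it shuts), y along the bar, z up. Front panel 145 mm wide, 113 mm high.
- blue_handle (a point): centre of the blue drawer's handle; drawer, handle and axes just like the orange one's. The grey chest (260 mm deep, 474 wide, 135 high, fixed to the table) holds three equal drawers side by side at 150 mm pitch, their fronts and handles orange, blue and green in any order. Small loose things stand beside and on top of the chest.
- orange_drawer (a joint): how far the orange drawer is out, in m along the handle's -x axis: 0 fully shut, 0.125 at its stop. It slides with about 2 N of friction and stays where it is left. It starts partly open.
- blue_drawer (a joint): how far the blue drawer is out, in m along the handle's -x axis: 0 fully shut, 0.125 at its stop. It slides with about 2 N of friction and stays where it is left. It starts shut; the interlock holds it with about 4 mm of play while another drawer is out, and frees it once the others are fully shut.

How it is judged:
By the outcome, as a careful person would: the job done as asked, in the order asked, and still so for the second after the job is handed in, with the robot touching nothing.
It also fails if it takes over 40 s, if anything falls off the work surface, if the arm or the gripper's body presses on something with over 40 N, if the wrist force passes 120 N, or if a joint passes its speed limit or range.

### The arm

A 6-joint arm with a two-finger parallel gripper is mounted at the origin on the work surface. World frame = base frame: x ahead of the robot, y to its left, z up, the work surface at z = 0. Lengths are in m, angles in rad, forces in N, time in s.
With the tool pointing down it reaches from about 0.3 to 0.875 m from the base axis. Payload 6.4 kg.
Tool frame: the origin (TCP) lies between the finger pads; the fingertips stand 11 mm ahead of it and the grasp point (between the pads) lies 8 mm behind it; z points along the fingers, x is the direction in which the jaws open and shut, and the axes are right-handed (so a half turn about z gives the same grasp; the last joint's range is limited). The gripper opens to 85 mm and grips with 20 to 120 N. Pads are 22 mm wide; open, the fingers measure 114 mm over their backs; the gripper's body (76 mm by 85 mm) begins 54 mm behind the grasp point. The pads swing forward as they close: fully open they stand 13 mm farther back than shut.
Start: joints at [-1.33, 0.181, 1.607, -0, 1.354, -0.206], TCP at [0.248, -0.519, 0.242] pointing down, gripper open.
Joint ranges: [-2.99, 2.99], [-0.89, 2.07], [0.3, 2.58], [-1.14, 4.28], [0, 2.63], [-3.12, 3.12]. Speed limits (rad/s): [2.57, 2.57, 3.01, 3.14, 3.14, 3.14].

### API

Orientations are given as a 3x3 rotation matrix whose columns are the frame's x, y, z axes.
In Python, from workcell import robot gives the robot as it stands. Calls block until the motion is done:
- robot.move_to(position, orientation): joint-space move of the TCP to a pose.
- robot.move_l(position, orientation=None, velocity=0.15): straight line of the TCP; orientation=None keeps the orientation; velocity is the mean speed in m/s.
- robot.move_joints(angles): joint-space move.
- robot.open_gripper() and robot.gripper_close(squeeze=None): open the fingers fully, or close them until they stop; squeeze is the grip in N (None keeps the last).
- robot.wait(seconds).
- robot.inverse_kinematics(position, orientation): joint angles nearest the present ones, or None.
- robot.camera(name): name is "scene" or "top" or "wrist"; returns (picture, depth): 384x512x3 uint8, red, green, blue; 384x512 float32, m along the optical axis (not along the pixel's ray), 0 where there is no reading.
- robot.calibration(name): a dict with "fx", "fy", "cx", "cy" (pixels), "camera_from_world" (4x4, takes a point from world to camera coordinates). Camera axes: x right, y up, looking along -z (the intrinsics and any distortion apply to the point x, -y, -z); pixel columns grow to the right and rows downward; lengths in m; the calibration is good to about 2 mm. The wrist camera is an equidistant fisheye: a pixel r from the principal point sees the ray r / f radians off the axis. A picture is of the moment at which its call begins: read the wrist's pose just before it. calibration takes no time and is no camera call; for the wrist camera it gives the pose at the moment of the call.
A pose or a line that the arm cannot do raises robot.Unreachable and nothing moves.
- robot.finish_job(): hands the job in, once; it reports no verdict.
Readings, each from a call of its own:
- robot.read_time(): time.
- robot.read_qpos(): joint angles.
- robot.read_joint_velocities(): joint speeds.
- robot.read_effort(): joint torques, N m.
- robot.read_tool_pos(): TCP position.
- robot.read_orientation(): TCP orientation.
- robot.read_wrist_force(): force on the tool from outside, world axes, zero at the start.
- robot.read_moment(): the same for the moment, N m.
- robot.read_grip_width(): finger opening in m.
Only numpy, scipy, OpenCV 4.12 (cv2) and the standard library are available. Lean on these libraries where they do the work, as an engineer would, in place of code of your own. Each camera call takes 0.05 s, during which the arm holds its last target.

## Working session

There is one attempt and no reset: what is moved stays moved. The work goes in short steps, each a Python script; the robot and the scene stay as the last script left them, time stands still between calls to the robot, and variables do not carry over. Pictures are saved under pics/ and viewed, and the job is handed in when it is done.

```bash
mkdir -p pics; ls
python3 - <<'E'
from workcell import robot
import cv2,numpy as np
for n in ["scene","top"]:
    p,d=robot.camera(n); cv2.imwrite(f"pics/{n}0.png",p[...,::-1]); np.savez(f"pics/{n}0.npz",p=p,d=d)
    c=robot.calibration(n); print(n,{k:(np.round(v,3).tolist() if hasattr(v,'shape') else v) for k,v in c.items()}, (d>0).mean())
print(robot.read_time())
E
```

```text
pics
scene {'fx': 383.01420636753613, 'fy': 383.01420636753613, 'cx': 260.14685515051605, 'cy': 186.96694579600023, 'camera_from_world': [[-1.0, -0.012, -0.001, 0.61], [0.009, -0.821, 0.571, -0.053], [-0.008, 0.571, 0.821, -0.775], [0.0, 0.0, 0.0, 1.0]]} 0.9960988362630209
top {'fx': 470.24762460819517, 'fy': 470.24762460819517, 'cx': 256.8321898082819, 'cy': 194.51629219581403, 'camera_from_world': [[-0.004, -1.0, -0.003, 0.032], [0.998, -0.004, 0.066, -0.601], [-0.066, -0.002, 0.998, -0.853], [0.0, 0.0, 0.0, 1.0]]} 0.9960123697916666
0.1
```

View pics/scene0.png

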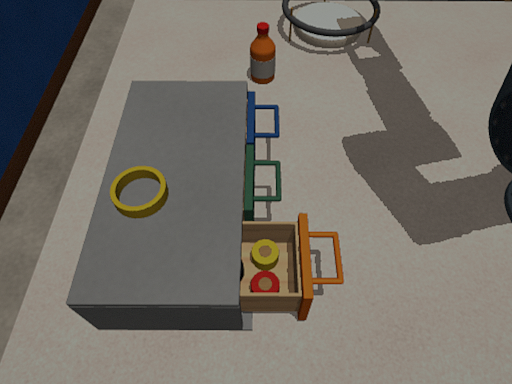

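View pics/top0.png

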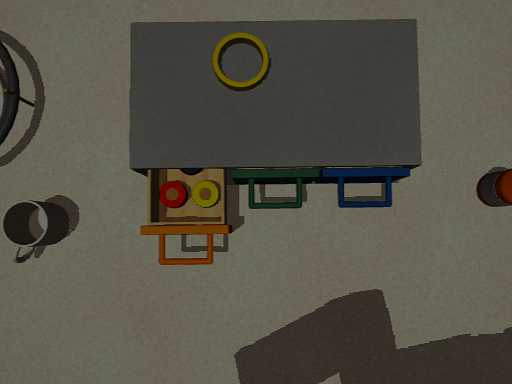

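The scene view shows an orange drawer open (bar about (340,258)) with items inside, and green and blue shut. In the top view the orange bar is at about (186,262), green at (275,206), blue at (365,206). A yellow ring stands on the chest, and the mug and bottle are well to the sides.

```bash
cat > h.py <<'E'
import numpy as np,cv2
from workcell import robot
def cast(n,uv,z):
    c=robot.calibration(n);M=np.array(c["camera_from_world"]);R=M[:3,:3];o=-R.T@M[:3,3]
    uv=np.atleast_2d(uv).astype(float)
    d=np.c_[(uv[:,0]-c["cx"])/c["fx"],-(uv[:,1]-c["cy"])/c["fy"],-np.ones(len(uv))]@R
    return o+d*((z-o[2])/d[:,2])[:,None]
def world(n,d):
    c=robot.calibration(n);M=np.array(c["camera_from_world"]);R=M[:3,:3]
    v,u=np.mgrid[:d.shape[0],:d.shape[1]]
    P=np.stack([(u-c["cx"])/c["fx"]*d,-(v-c["cy"])/c["fy"]*d,-d],-1)
    return (P-M[:3,3])@R
HUE={"orange":(8,18),"blue":(105,125),"green":(60,90)}
def mask(p,col):
    h=cv2.cvtColor(p,cv2.COLOR_RGB2HSV);lo,hi=HUE[col]
    return cv2.inRange(h,(lo,130 if col!="green" else 80,40),(hi,255,255))>0
def handle(n,col,p,d):
    W=world(n,d);m=mask(p,col)&(d>0)&(np.abs(W[...,2]-.107)<.012)
    P=cast(n,np.argwhere(m)[:,::-1],.110)   # top of the bar
    # front-most strip = bar
    return W,m,P
E
python3 - <<'E'
from h import *
for n in["top","scene"]:
    f=np.load(f"pics/{n}0.npz");p,d=f["p"],f["d"];W=world(n,d)
    for col in HUE:
        m=mask(p,col)&(d>0)
        k,l,s,c=cv2.connectedComponentsWithStats(m.astype(np.uint8));i=1+s[1:,4].argmax();m=l==i
        P=W[m];q=lambda a:np.round(np.percentile(a,[0,1,50,99,100]),4)
        bar=m&(W[...,0]<np.percentile(P[:,0],1)+.011); B=cast(n,np.argwhere(bar)[:,::-1],.110)
        print(n,col,s[i],"x",q(P[:,0]),"y",q(P[:,1]),"z",q(P[:,2]))
        (cx,cy),(a,b),t=cv2.minAreaRect((B[:,:2]*1000).astype(np.float32)); print("   bar n",len(B),"rect",cx,cy,a,b,t,"zdepth",np.median(W[bar][:,2]),"dirfit",np.polyfit(B[:,1],B[:,0],1))
    g=W[(W[...,2]>.13)&(W[...,2]<.14)];print(n,"chest top rect",cv2.minAreaRect((g[:,:2]*1000).astype(np.float32)),np.median(g[:,2]))
E
```

```text
top orange [ 140  224   89   41 1453] x [0.4718 0.4806 0.5322 0.5467 0.5468] y [0.077  0.0787 0.1503 0.2189 0.2216] z [-0.0017  0.1027  0.1188  0.1233  0.1248]
   bar n 328 rect 485.6878356933594 147.83932495117188 87.59368896484375 9.834468841552734 89.76509094238281 zdepth 0.10873255911504598 dirfit [-0.01535948  0.48787568]
top blue [322 168  88   9 716] x [0.6242 0.6244 0.6311 0.6378 0.6379] y [-0.2217 -0.2205 -0.1476 -0.0795 -0.078 ] z [0.1162 0.1172 0.1203 0.1234 0.1242]
   bar n 551 rect 631.1351928710938 -152.08551025390625 10.949878692626953 145.29859924316406 0.7135937213897705 zdepth 0.12037956282933658 dirfit [-0.00325427  0.63040838]
top green [232 169  87   9 662] x [0.6233 0.6234 0.6299 0.6365 0.6369] y [-0.0716 -0.0698 -0.0005  0.0689  0.0703] z [0.1167 0.1176 0.1205 0.1235 0.1244]
   bar n 540 rect 630.1017456054688 -0.91485595703125 10.724406242370605 143.76197814941406 0.5969616174697876 zdepth 0.12053891414975598 dirfit [-0.00257     0.63000682]
top chest top rect ((761.064453125, 0.88397216796875), (245.18710327148438, 474.69476318359375), 0.422273725271225) 0.13
[... 444 characters left out ...]
7 -0.6222 -0.5462] z [-0.6677 -0.66   -0.5125 -0.2515 -0.219 ]
   bar n 7404 rect 1196.4005126953125 -290.5016784667969 594.5899047851562 237.50930786132812 89.91622161865234 zdepth -0.5105351868511134 dirfit [-0.19997013  1.0808644 ]
scene green [244 144  37  67 839] x [0.5746 0.5749 0.6259 0.637  0.6377] y [-0.0735 -0.069   0.0072  0.0711  0.0721] z [0.1041 0.1052 0.1195 0.1223 0.1233]
   bar n 172 rect 579.9146728515625 3.157135009765625 86.50753021240234 10.632649421691895 89.51277160644531 zdepth 0.10887580132685702 dirfit [-0.00626891  0.57896827]
scene chest top rect ((754.329833984375, -88.51654052734375), (667.0482788085938, 274.5531005859375), 86.40560913085938) 0.13450024269589733
```

Both views agree: orange bar at (0.486, 0.149), bar height about 0.105, so it is about 92 mm out. Blue panel centre is at y = -0.152 and its front is at x≈0.624, which puts the shut bar at x≈0.579. The measured sizes match the given ones. I'll push with the fingers closed first, then hook the blue handle.

Run:
```python
from h import *
cands=[np.array([[0,s,0],[s,0,0],[0,0,-1.]]).astype(float) for s in(1,-1)]
q0=robot.read_qpos();best=None
for R in cands:
    q=robot.inverse_kinematics([.43,.148,.2],R)
    q2=robot.inverse_kinematics([.604,-.152,.096],R)
    print(q,q2)
    if q is not None and q2 is not None:
        c=abs(np.array(q)-q0).max()
        if best is None or c<best[0]: best=(c,R)
R=best[1];np.save("R.npy",R)
robot.gripper_close(20)
robot.move_to([.43,.148,.2],R)
robot.move_l([.43,.148,.095],velocity=.15)
print(robot.read_time(),robot.read_wrist_force(),robot.read_tool_pos())
robot.move_l([.55,.148,.095],velocity=.08)
f0=robot.read_wrist_force();print(robot.read_time(),f0,robot.read_tool_pos())
x=.55
while x<.58:
    x+=.002;robot.move_l([x,.148,.095],velocity=.03);f=robot.read_wrist_force();print(round(x,3),np.round(f,1),np.round(robot.read_tool_pos(),4))
    if abs(f[0])>18:break
robot.wait(.2)
print(robot.read_time(),robot.read_wrist_force())
p,d=robot.camera("top");cv2.imwrite("pics/top1.png",p[...,::-1]);np.savez("pics/top1.npz",p=p,d=d)
```

```text
[ 6.94584694e-02 -5.06395711e-02  1.94172660e+00 -4.44089210e-16
  1.25050563e+00 -1.50133786e+00] [-4.36818487e-01  4.44817012e-01  1.58606137e+00 -4.44089210e-16
  1.11071427e+00 -2.00761481e+00]
[ 6.94584694e-02 -5.06395711e-02  1.94172660e+00 -4.44089210e-16
  1.25050563e+00  1.64025480e+00] [-4.36818487e-01  4.44817012e-01  1.58606137e+00 -4.44089210e-16
  1.11071427e+00  1.13397784e+00]
4.175 [0.3897647  0.13410666 0.23102659] [0.4306735  0.14791991 0.09562051]
5.825 [-1.02934566 -0.80031647  0.03845289] [0.54998678 0.14780823 0.09511255]
0.552 [-0.8 -1.3 -1.1] [0.5521 0.1479 0.0951]
0.554 [-1.2 -0.4 -0.4] [0.5543 0.148  0.0951]
0.556 [-1.1 -0.8 -0.2] [0.5563 0.148  0.095 ]
0.558 [-0.6 -0.5 -0.8] [0.5582 0.148  0.095 ]
0.56 [-1.  -0.5 -0.2] [0.5602 0.148  0.095 ]
0.562 [-3.4 -0.7  1.9] [0.5616 0.148  0.0949]
0.564 [-11.7  -0.6   8.8] [0.5618 0.1481 0.0948]
0.566 [-20.   -1.3  14.9] [0.5619 0.1481 0.0947]
8.025 [-20.15154954  -1.47150801  13.40104047]
```

View pics/top1.png

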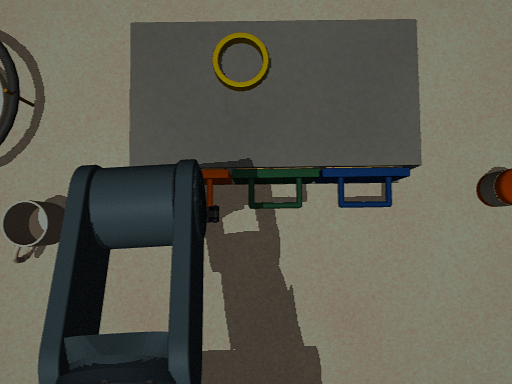

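The picture shows the orange front (about (215,174)) flush with green and blue. The force rose sharply to 20 N at the expected shut position, so the drawer is on its hard stop. Next I hook the blue handle.

Run:
```python
from h import *
robot.move_l([.53,.148,.095],velocity=.1)
robot.move_l([.53,.148,.2],velocity=.2)
p,d=robot.camera("scene");cv2.imwrite("pics/scene2.png",p[...,::-1])
W=world("scene",d);m=mask(p,"orange")&(abs(W[...,1]-.15)<.08)&(W[...,2]>.1)&(W[...,0]<.7);print("orange x pct",np.percentile(W[m][:,0],[1,50,99]),m.sum())
robot.move_l([.605,-.152,.2],velocity=.2)
p,d=robot.camera("wrist");cv2.imwrite("pics/wrist2.png",p[...,::-1])
robot.move_l([.605,-.152,.15],velocity=.15)
z=.15
while z>.095:
    z-=.01;robot.move_l([.605,-.152,z],velocity=.08);f=robot.read_wrist_force()
    if np.linalg.norm(f)>8: print("contact",z,f);break
print(robot.read_time(),robot.read_tool_pos(),robot.read_wrist_force())
```

```text
orange x pct [0.57280536 0.62389048 0.63786931] 1519
13.1917 [ 0.60442474 -0.15174145  0.08911131] [-0.67908091  0.86278945  0.19497064]
```

View pics/scene2.png

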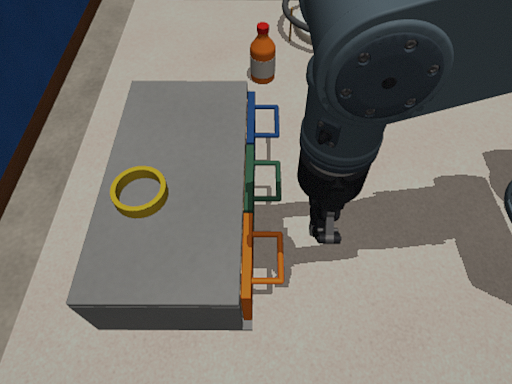

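The picture shows the orange front (about (247,265)) in line with the shut green and blue fronts, so orange is home. The fingers are now behind the blue bar with no contact force. Now the pull.

Run:
```python
from h import *
robot.move_l([.58,-.152,.09],velocity=.05)
f=robot.read_wrist_force();print(robot.read_time(),robot.read_tool_pos(),f)
if np.linalg.norm(f)<15:
    robot.move_l([.49,-.152,.09],velocity=.07)
    print(robot.read_time(),robot.read_tool_pos(),robot.read_wrist_force())
    robot.move_l([.499,-.152,.09],velocity=.05)
    robot.move_l([.499,-.152,.2],velocity=.12)
    robot.move_l([.40,-.152,.28],velocity=.2)
    for n in["top","scene"]:
        p,d=robot.camera(n);cv2.imwrite(f"pics/{n}3.png",p[...,::-1]);W=world(n,d)
        for c in HUE:
            m=mask(p,c)&(abs(W[...,1])<.24)&(abs(W[...,2]-.107)<.02)&(W[...,0]<.7);print(n,c,m.sum(),np.percentile(W[m][:,0],[1,50,99]) if m.any() else None)
    print(robot.read_time(),robot.read_wrist_force())
```

```text
13.8417 [ 0.57959183 -0.15194786  0.09005809] [ 0.07983566 -0.88629204 -0.26749457]
15.275 [ 0.48981713 -0.15166678  0.08979131] [ 0.80771569  0.18188059 -0.42256142]
top orange 1498 [0.5338757  0.62350491 0.63975634]
top blue 927 [0.46960887 0.52244657 0.53224761]
top green 929 [0.57582618 0.6277717  0.63646304]
scene orange 1583 [0.53958936 0.62401937 0.63830257]
scene blue 683 [0.47058586 0.52192633 0.53255574]
scene green 841 [0.57495045 0.62571324 0.63704955]
17.5583 [ 0.1690839   0.21197155 -0.79871449]
```

```bash
python3 -c "
import cv2;a=cv2.imread('pics/top3.png');b=cv2.imread('pics/scene3.png');cv2.imwrite('pics/both3.png',cv2.resize(cv2.hconcat([a,b]),(800,300)))"
```

```text
(no output)
```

View pics/both3.png

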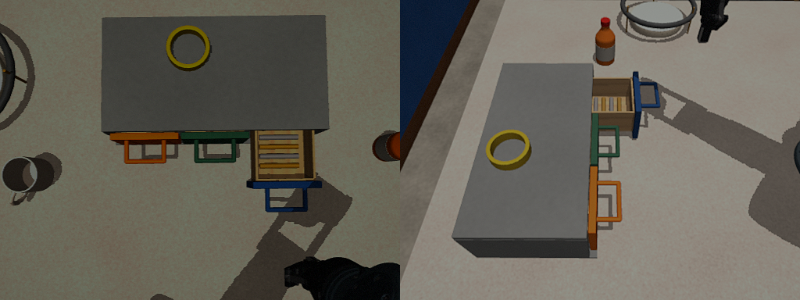

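Both views show the blue drawer standing open (bar about 105 mm ahead of the shut green's), with orange and green flush and the arm clear.

```bash
python3 -c "
from workcell import robot
robot.finish_job()"
```

```text
the job is handed in; nothing more can be done
```

I pushed the orange drawer fully home, then pulled the blue drawer about 105 mm open and left it standing open. The job is handed in.

- **Orange drawer:** I pushed its handle bar with closed fingers until it hit its stop. The force rose sharply to 20 N at the expected shut position, and both cameras show its front flush with the green one.
- **Blue drawer:** I hooked the closed fingers behind its bar, pulled, backed off and lifted clear. The top and scene cameras both put its bar about 105 mm further out than the shut green drawer's.
- **Final state:** The arm was clear and the wrist force was under 1 N. The loose items were standing undisturbed at 17.6 s, well inside the 40 s limit.
- **Disagreement:** The lowest 1% of the orange mask's x readings (0.534–0.540 m) fell in front of where the shut bar should be (about 0.573 m). I took these as stray pixels, since the median and the pictures agree with the drawer being shut.

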